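Park the cosmetics tray at the green end of the rail

ROBOT

A 6-joint arm with a two-finger parallel gripper is mounted at the origin on the work surface. World frame = base frame: x ahead of the robot, y to its left, z up, the work surface at z = 0. Lengths are in mm, angles in rad, forces in N, time in s.
With the tool pointing down it reaches from about 350 to 850 mm from the base axis. Payload 8.1 kg.
Tool frame: the origin (TCP) lies between the finger pads; the fingertips stand tip_extent ahead of it and the grasp point (between the pads) lies 3 mm ahead of it (tip_extent is the distance from the TCP to the fingertips, in mm); z points along the fingers, y is the direction in which the jaws open and shut (so a half turn about z gives the same grasp; the last joint's range is limited). The gripper opens to 93 mm and grips with 3 to 60 N. Pads are 15 mm wide; open, the fingers measure 128 mm over their backs; the gripper's body (75 mm by 188 mm) begins 65 mm behind the grasp point.
Start: joints at [-1.29, 0.13, 1.488, -0, 1.523, -0.085], TCP at [214.638, -560.3, 240.635] pointing down, gripper open.
Joint ranges: [-2.96, 2.96], [-0.89, 2.26], [0.02, 2.5], [-1.34, 4.48], [0, 2.73], [-2.66, 2.66]. Speed limits (rad/s): [2.39, 2.39, 2.79, 3.14, 3.14, 3.14].

INTERFACE

Orientations are given as a rotation vector (axis times angle).
In Python, from rig import * gives the robot as it stands.
- The arm moves only by the tool apply_moves, never from a script. Its arguments are lists of equal length, an entry for each row: "linear": the shift along the tool's x, y, z in cm, a list of three; "dr": the turn, a rotation vector about the tool's x, y, z in rad, a list of three. In form: {"linear": [[x, y, z], ...], "dr": [[ax, ay, az], ...]}. A call has exactly 10 rows; each row is the pose to reach, as a shift and turn from the pose commanded when the call began, along the tool's axes at that moment; what a row does not reach only later rows make up. A row lasts 1/12 s, in which the tool goes at most 41.7 mm and 7.16 degrees, less where a joint would pass 70% of its speed; a pose out of reach is approached as far as the arm can. A call with a gripper value outside its range is refused whole. "grip" is the opening, from -1 (shut) to 1 (fully open), set as the call begins (left out, the last holds). The fingers move at their own pace and stop on an object; "newtons" is the grip in N (left out, the last holds). Time passes only in rows, so rows that repeat a pose let the fingers close, or fill a call up. It gives the time, the measured TCP pose, the force and the opening at its end, in the units of the state.
- get_obs(): the state, without advancing time (a new reading comes with each control period).
- grab_frame(name): name is "scene" or "top" or "wrist"; returns the picture (420x560x3 uint8, red, green, blue); there is no depth.
- camera_params(name): a dict with "fx", "fy", "cx", "cy" (pixels), "world_from_camera" (4x4, takes a point from camera to world coordinates). Camera axes: x right, y down, z forward; pixel columns grow to the right and rows downward; lengths in mm; the calibration is good to about 2 mm. A picture is of the moment at which its call begins: read the wrist's pose just before it. camera_params takes no time and is no camera call; for the wrist camera it gives the pose at the moment of the call.
- finish_job(): hands the job in, once; it reports no verdict.
The state is a dict: "clock": time; "joint_positions": joint angles; "dq": joint speeds; "tau": joint torques, N m; "ee_pos": TCP position; "eef_rot": TCP orientation; "ft_force": force on the tool from outside, world axes, zero at the start; "wrist_torque": the same for the moment, N m; "grip_width": opening from 0.0 (shut) to 1.0 (fully open).
Only numpy, scipy, OpenCV 4.12 (cv2) and the standard library are available. Lean on these libraries where they do the work, as an engineer would, in place of code of your own. Each camera call takes 0.05 s, during which the arm holds its last target. There are 200 camera calls.

TASK

Push the metal tray along the bench with the fingertips until its long side lies flat against the rail and its end is up against the green stop. Keep the tray flat on the bench, do not lift it; do not touch the things standing in it, which must stay upright inside it, and leave the other loose things on the bench where they are.

Things in the scene. Friction and masses are not known exactly. Their poses are not given: they have to be found in the camera images.
- rail: fixed straight aluminium rail on the steel bench, 450 mm long (along its own y), 35 mm high, upright plate 8 mm thick. Origin: on the bench, at the middle of the face that looks towards the robot; its x axis points level away from the robot, square to that face (the face is its plane x = 0; a foot 34 mm deep lies behind the face). It stands turned by up to about 12 degrees either way
- green_stop: fixed green block, 70 mm (along its x, the rail's x) by 30 mm (along y), 35 mm high, at one end of the rail, just in front of its face; it may be at either end. Origin: centre of its underside; axes parallel to the rail's. Its inner face is 190 mm from the rail's middle
- red_stop: fixed red block, same size and description as the green one, at the opposite end of the rail
- tray: loose shallow open metal tray with a blue liner, outside 110 mm (its x) by 160 mm (its y, the long way), 26 mm high, walls and floor 4 mm thick with upright flat outer walls, 0.37 to 0.65 kg, slides on the bench. It starts between the two stops, 65 to 95 mm short of the rail and turned by up to about 17 degrees from the rail. Origin: centre of its underside; at yaw equal to the rail's its x points to the rail. Three small things stand loose in it
- cream_jar: small green glass jar with white lid, 44 mm across, 42 mm high, standing loose in the tray, not to be touched. Origin: centre of its underside
- vial: small brown bottle with black cap, 30 mm across, 58 mm high, standing loose in the tray, not to be touched. Origin: centre of its underside
- compact: flat round black powder compact, 48 mm across, 16 mm thick, lying loose in the tray, not to be touched. Origin: centre of its underside
- pump_bottle: brown bottle with white pump head, 66 mm across, 169 mm high, spout 40 mm out along its -x; bystander, leave it where it is. Origin: centre of its underside
- spray_can: pale metal can with a broad blue band, 52 mm across, 165 mm high; bystander, leave it where it is. Origin: centre of its underside
- cotton_pot: white ceramic cup, 72 mm across, 60 mm high; bystander, leave it where it is. Origin: centre of its underside
- bowl: steel bowl, 80 mm across, 35 mm high, behind the rail; bystander, leave it where it is. Origin: centre of its underside
- palette: flat black make-up palette, 70 by 100 mm, 14 mm high, behind the rail; bystander, leave it where it is. Origin: centre of its underside
- comb: orange comb lying flat, 170 mm long (its x), 31 mm wide, 7 mm thick, near a side of the work; bystander, leave it where it is. Origin: centre of its underside
Not all that is in view belongs to the job. What is shaped like the tray but pink is not meant. Of the things that look like the green_stop, the larger one is meant.

How it is judged:
By the outcome, as a careful person would: the job done as asked, in the order asked, and still so for the second after the job is handed in, with the robot touching nothing.
It also fails if it takes over 64 s, if anything falls off the work surface, if the arm or the gripper's body presses on something with over 40 N, if the wrist force passes 120 N, or if a joint passes its speed limit or range.

## Working session

There is one attempt and no reset: what is moved stays moved. The work goes in short steps, Python scripts to look and compute and a tool call to move; the robot and the scene stay as the last step left them, time stands still between calls to the robot, and variables do not carry over. Pictures are saved under pics/ and viewed, on a budget of 10 in all, crops included, one or two more only if the job needs it, and the job is handed in when it is done.

Besides the shell and the picture viewer there is one more tool, called after "Emit:" as name(argument=value, ...), one argument or row to a line, values as JSON. apply_moves: Moves the arm, as the interface text tells. Its arguments: {"type":"object","properties":{"linear":{"type":"array"},"dr":{"type":"array"},"grip":{"type":"number"},"newtons":{"type":"number"}},"required":["linear","dr"]}

```bash
mkdir -p pics; ls; python3 - <<'E'
from rig import *
import cv2,numpy as np
s=get_obs(); print({k:np.round(v,3).tolist() for k,v in s.items()})
for n in("scene","top"):
    im=grab_frame(n); np.save(f"pics/{n}0.npy",im); cv2.imwrite(f"pics/{n}0.png",im[...,::-1])
    p=camera_params(n); print(n,p["fx"],p["cx"],p["cy"],np.round(p["world_from_camera"],3).tolist())
print(np.hstack([0]))
E
```

```text
pics
{'clock': 0.0, 'joint_positions': [-1.29, 0.131, 1.489, -0.0, 1.523, -0.085], 'dq': [-0.001, 0.0, -0.0, -0.0, 0.001, 0.001], 'tau': [0.002, -55.985, -49.175, 0.077, 0.036, -0.0], 'ee_pos': [214.497, -559.783, 239.61], 'eef_rot': [-3.087, -0.571, 0.0], 'ft_force': [0.299, 0.242, -0.798], 'wrist_torque': [-0.028, -0.013, -0.037], 'grip_width': 0.999}
scene 459.9528809844061 291.93329345548705 213.53117615276267 [[0.444, 0.631, -0.636, 1174.666], [0.896, -0.313, 0.316, -323.264], [0.0, -0.71, -0.704, 773.145], [0.0, 0.0, 0.0, 1.0]]
top 531.2214918399835 272.7249913031538 202.2091532405288 [[-0.027, -0.994, 0.103, 374.526], [-0.999, 0.03, 0.027, -12.644], [-0.03, -0.102, -0.994, 1105.09], [0.0, 0.0, 0.0, 1.0]]
[0]
```

View pics/top0.png

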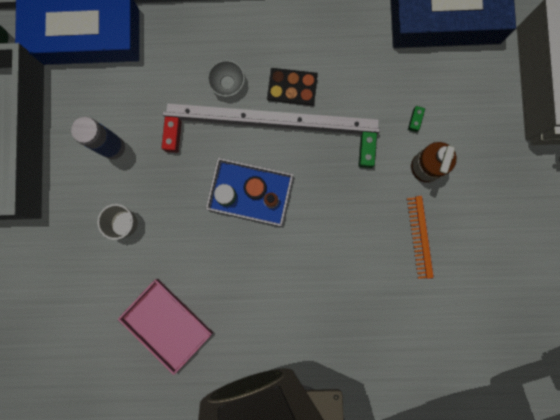

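View pics/scene0.png

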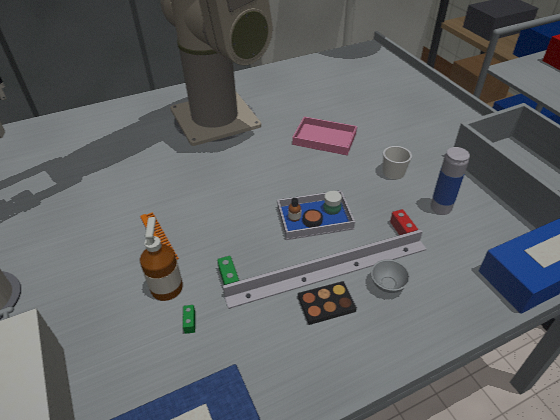

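```bash
cat > h.py <<'E'
from rig import *
import cv2,numpy as np
def ray(name,uv,z,p=None):
    p=p or camera_params(name); T=np.array(p["world_from_camera"]); uv=np.atleast_2d(uv).astype(float)
    d=np.c_[(uv[:,0]-p["cx"])/p["fx"],(uv[:,1]-p["cy"])/p["fy"],np.ones(len(uv))]@T[:3,:3].T
    return (T[:3,3]+d*((z-T[2,3])/d[:,2])[:,None])[:,:2]
def proj(name,P,p=None):
    p=p or camera_params(name); T=np.linalg.inv(np.array(p["world_from_camera"]))
    c=np.atleast_2d(P)@T[:3,:3].T+T[:3,3]; return np.c_[p["fx"]*c[:,0]/c[:,2]+p["cx"],p["fy"]*c[:,1]/c[:,2]+p["cy"]]
def big(mask,k=0):
    cs,_=cv2.findContours(mask.astype(np.uint8),cv2.RETR_EXTERNAL,cv2.CHAIN_APPROX_NONE)
    return sorted(cs,key=cv2.contourArea)[::-1]
E
python3 - <<'E'
from h import *
im=np.load("pics/top0.npy"); hsv=cv2.cvtColor(im,cv2.COLOR_RGB2HSV); H,S,V=cv2.split(hsv)
def rect(mask,z,box,nm):
    m=np.zeros_like(mask); x0,y0,x1,y1=box; m[y0:y1,x0:x1]=mask[y0:y1,x0:x1]
    c=big(m)[0]; w=ray("top",c.reshape(-1,2),z); (cx,cy),(a,b),an=cv2.minAreaRect(w.astype(np.float32))
    print(nm,len(c),np.round([cx,cy,a,b,an],1))
rect((H>45)&(H<80)&(S>130)&(V>50),35,(350,120,385,175),"green")
rect(((H<6)|(H>174))&(S>150)&(V>60),35,(155,110,185,160),"red")
rect((H>100)&(H<130)&(S>130),4,(195,150,305,235),"liner")
rect((V>150),26,(195,150,305,235),"rim?")
crop=im[90:240,150:390]; cv2.imwrite("pics/c1.png",cv2.resize(crop,None,fx=3.3,fy=3.3,interpolation=cv2.INTER_CUBIC)[...,::-1])
# rail front edge: columns profile
pts=[]
for u in range(190,355,8):
    print(u,V[98:135,u].tolist()) if u in(190,270,350) else 0
E
```

```text
green 89 [ 588.9 -179.8   28.9   68.6   83. ]
red 87 [634.7 224.8  29.2  69.7  83.4]
liner 267 [511.   65.2 147.6  98.2  75.7]Traceback (most recent call last):
  File "<stdin>", line 10, in <module>
  File "<stdin>", line 5, in rect
IndexError: list index out of range
```

```bash
python3 - <<'E'
from h import *
im=np.load("pics/top0.npy"); V=im.max(2)
crop=im[90:240,150:390]; cv2.imwrite("pics/c1.png",cv2.resize(crop,None,fx=3.3,fy=3.3,interpolation=cv2.INTER_CUBIC)[...,::-1])
for u in(190,270,350): print(u,V[98:135,u].tolist())
for v in(180,200): print(v,V[v,200:300].tolist())
G=np.array([588.9,-179.8]);R=np.array([634.7,224.8]);y=(R-G)/np.linalg.norm(R-G);x=np.array([y[1],-y[0]])
print(proj("top",[[*(  (G+R)/2+x*d+y*s),35] for s in(-120,0,120) for d in (35,43)]).round(1).tolist())
E
```

```text
190 [108, 109, 108, 109, 110, 111, 117, 132, 143, 146, 143, 138, 129, 125, 134, 136, 137, 140, 125, 88, 52, 45, 47, 56, 69, 85, 103, 104, 105, 104, 103, 104, 106, 109, 106, 106, 104]
270 [28, 26, 36, 55, 82, 104, 109, 110, 108, 111, 110, 110, 115, 129, 142, 147, 148, 148, 147, 147, 145, 139, 133, 139, 132, 97, 57, 43, 45, 56, 69, 86, 103, 109, 110, 105, 109]
350 [110, 108, 110, 108, 107, 108, 109, 108, 108, 107, 107, 109, 112, 112, 111, 109, 110, 110, 113, 125, 137, 143, 141, 144, 145, 142, 141, 136, 128, 135, 133, 104, 62, 42, 40, 49, 62]
180 [103, 103, 104, 104, 103, 104, 106, 104, 103, 103, 104, 108, 122, 125, 86, 58, 75, 101, 115, 118, 121, 122, 122, 122, 121, 121, 121, 121, 121, 121, 123, 121, 120, 120, 121, 121, 120, 123, 121, 123, 122, 122, 121, 121, 114, 92, 65, 48, 60, 91, 119, 132, 137, 141, 143, 139, 138, 136, 131, 118, 85, 54, 44, 67, 93, 114, 121, 120, 121, 121, 120, 120, 121, 122, 121, 120, 120, 120, 118, 121, 121, 121, 119, 122, 119, 120, 119, 119, 116, 111, 122, 113, 85, 74, 93, 105, 108, 109, 108, 108]
200 [108, 109, 107, 108, 106, 106, 109, 114, 121, 91, 58, 63, 79, 106, 117, 121, 121, 125, 138, 143, 146, 147, 147, 146, 147, 147, 147, 147, 144, 135, 115, 83, 55, 43, 41, 54, 69, 81, 107, 118, 120, 122, 121, 120, 121, 123, 121, 120, 123, 121, 121, 112, 97, 89, 87, 89, 89, 89, 90, 96, 107, 115, 112, 90, 63, 74, 69, 52, 37, 32, 32, 36, 30, 36, 56, 66, 65, 54, 58, 80, 98, 117, 118, 120, 121, 128, 124, 93, 69, 73, 94, 106, 108, 107, 108, 108, 107, 108, 109, 108]
[[328.1, 128.6], [328.3, 124.8], [269.7, 124.1], [270.1, 120.3], [211.9, 119.7], [212.3, 115.9]]
```

View pics/c1.png

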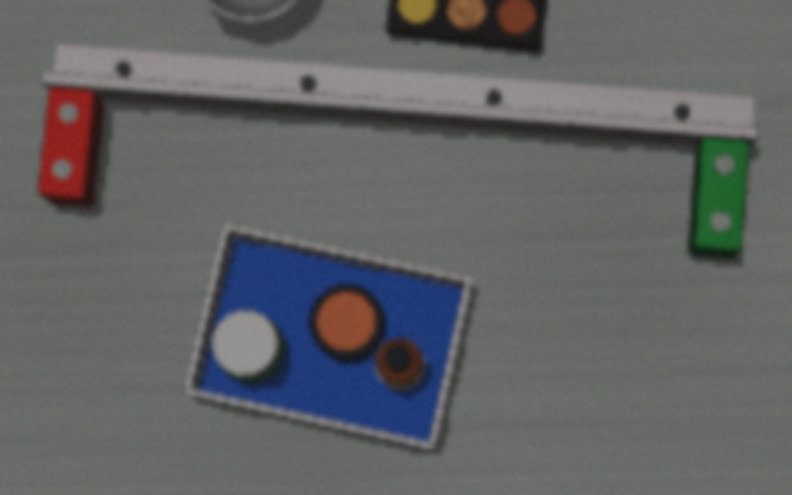

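```bash
cat >> h.py <<'E'
from scipy.spatial.transform import Rotation as Ro
yawR=-np.arctan2(45.8,404.6); xR=np.array([np.cos(yawR),np.sin(yawR)]); yR=np.array([-xR[1],xR[0]])
O=np.array([611.8,22.5])+37.3*xR
W=lambda a,b: O+a*xR+b*yR
toRail=lambda P:np.c_[(np.atleast_2d(P)-O)@xR,(np.atleast_2d(P)-O)@yR]
def move(x,y,z,yaw_y,pos=None,rot=None):
    "shift (cm) and turn, in tool axes, from the pose (measured unless given) to TCP x,y,z, tool down, tool y at heading yaw_y deg"
    s=get_obs(); p=np.array(s["ee_pos"] if pos is None else pos); R=Ro.from_rotvec(s["eef_rot"] if rot is None else rot)
    R2=down(yaw_y)
    return np.round(R.inv().apply(np.array([x,y,z])-p)/10,2).tolist(), np.round((R.inv()*R2).as_rotvec(),3).tolist()
def down(a):
    a=np.radians(a); y=np.array([np.cos(a),np.sin(a),0]); z=np.array([0,0,-1.]); return Ro.from_matrix(np.c_[np.cross(y,z),y,z])
E
python3 - <<'E'
import rig; print([n for n in dir(rig) if n[0]!="_"], getattr(rig,"tip_extent",None))
from h import *
c=np.array([[219.7,159.1],[293,175.5],[280.9,225.5],[207.6,209.1]])
w=ray("top",c,26); print("rim w",w.round(1).tolist()); print("rail frame",toRail(w).round(1).tolist())
m=w.mean(0); v=(w[0]-w[1])+(w[3]-w[2]); print("tray c",m,toRail(m),"yaw of y",np.degrees(np.arctan2(v[1],v[0])),"rail",np.degrees(yawR)+90)
for n,px,z in(("vial",(270.9,198),58),("jar",(224,193),42),("compact",(255,187),16)): q=ray("top",px,z); print(n,q.round(1),toRail(q).round(1))
s=get_obs(); a=np.degrees(np.arctan2(v[1],v[0])); x=np.array([np.sin(np.radians(a)),-np.cos(np.radians(a))])
t=m-x*110; print("standoff",t, "move",move(*t,240,a))
p=camera_params("wrist"); T=np.linalg.inv(Ro.from_rotvec(s["eef_rot"]).as_matrix())@(np.array(p["world_from_camera"])[:3,:]-np.c_[np.zeros((3,3)),s["ee_pos"]]); print(np.round(T,2),p["fx"])
E
```

```text
['IKError', 'camera_params', 'finish_job', 'get_obs', 'grab_frame', 'tip_extent'] 22.0
rim w [[578.7, 124.2], [539.7, -26.1], [437.8, 1.7], [475.7, 150.8]]
rail frame [[-81.6, 97.3], [-103.5, -56.4], [-207.8, -40.3], [-186.9, 112.1]]
tray c [507.98816891  62.62661199] [[-144.96647754   28.19522792]] yaw of y 75.58491558255213 rail 83.54171124073666
vial [[491.1  19.5]] [[-156.9  -16.5]]
jar [[505.9 114.6]] [[-152.9   79.6]]
compact [[519.7  53.1]] [[-132.3   20.1]]
standoff [401.45122694  90.0105488 ] move ([40.7, -54.0, 0.06], [-0.0, -0.002, -2.524])
[[   0.     -0.96   -0.29   80.83]
 [   1.      0.     -0.      0.23]
 [   0.     -0.29    0.96 -143.62]] 348.2820899394804
```

Emit:
apply_moves(
  linear=[
    [1,-1.5,0],
    [3,-4,0],
    [5,-7,0],
    [8,-10.5,0],
    [10.5,-14,0],
    [13,-17,0],
    [15.5,-20.5,0],
    [18,-24,0],
    [20,-26.5,0],
    [20.5,-27,0],
  ],
  dr=[
    [0,0,-0.06],
    [0,0,-0.18],
    [0,0,-0.3],
    [0,0,-0.42],
    [0,0,-0.54],
    [0,0,-0.66],
    [0,0,-0.78],
    [0,0,-0.9],
    [0,0,-1.0],
    [0,0,-1.05],
  ],
  grip=1,
)

```text
clock: 0.93
ee_pos: [310.3, -230.4, 240.4]
eef_rot: [-2.377, -2.053, -0.003]
ft_force: [-0.2, -0.5, 0.5]
grip_width: 1.003
```

```bash
python3 - <<'E'
from h import *
print(get_obs()["ee_pos"],move(401.5,90,240,75.6))
E
```

```text
[ 310.32275342 -230.42991342  240.36589278] ([33.03, 4.36, 0.1], [0.002, -0.001, -1.466])
```

Emit:
apply_moves(
  linear=[
    [1.5,0.2,0],
    [4.5,0.6,0],
    [8,1,0],
    [11.5,1.5,0],
    [15,2,0],
    [18.5,2.5,0],
    [22,3,0],
    [25,3.4,0],
    [28,3.8,0],
    [29,4,0],
  ],
  dr=[
    [0,0,-0.06],
    [0,0,-0.18],
    [0,0,-0.3],
    [0,0,-0.42],
    [0,0,-0.54],
    [0,0,-0.66],
    [0,0,-0.78],
    [0,0,-0.9],
    [0,0,-1.0],
    [0,0,-1.05],
  ],
)

```text
clock: 1.77
ee_pos: [393.9, 48.8, 240.3]
eef_rot: [-1.029, -2.968, -0.002]
ft_force: [-0.7, -0.7, -0.3]
grip_width: 1.0
```

```bash
python3 - <<'E'
from h import *
print(get_obs()["ee_pos"],move(401.5,90,100,75.6))
E
```

```text
[393.89784479  48.8456812  240.32201993] ([1.94, 3.69, 14.04], [0.001, -0.001, -0.416])
```

Emit:
apply_moves(
  linear=[
    [0.3,0.6,1],
    [0.6,1.2,3],
    [0.9,1.8,5.5],
    [1.2,2.4,8],
    [1.5,3,10.5],
    [1.8,3.4,12.5],
    [1.9,3.7,13.5],
    [1.9,3.7,14],
    [1.9,3.7,14],
    [1.9,3.7,14],
  ],
  dr=[
    [0,0,-0.06],
    [0,0,-0.14],
    [0,0,-0.22],
    [0,0,-0.3],
    [0,0,-0.37],
    [0,0,-0.41],
    [0,0,-0.416],
    [0,0,-0.416],
    [0,0,-0.416],
    [0,0,-0.416],
  ],
)

```text
clock: 2.6
ee_pos: [402.6, 86.1, 101.5]
eef_rot: [0.409, 3.114, 0.0]
ft_force: [-0.6, -0.6, 0.6]
grip_width: 1.004
```

```bash
python3 - <<'E'
from h import *
s=get_obs(); print(s["ee_pos"],s["eef_rot"],s["joint_positions"],s["ft_force"])
im=grab_frame("wrist"); cv2.imwrite("pics/w1.png",im[...,::-1])
p=camera_params("wrist"); a=np.radians(75.6); xT=np.array([np.sin(a),-np.cos(a)]); c=np.array([508,62.6])
print(proj("wrist",[[*(c-55*xT+k*np.array([np.cos(a),np.sin(a)])),z] for z in (26,) for k in(-80,0,80)],p).round(0))
print(move(*(c-72*xT),30,75.6))
E
```

```text
[402.6090167   86.09201095 101.47739869] [4.08592108e-01 3.11414412e+00 6.32514577e-05] [ 8.60882489e-02 -2.89668649e-01  2.14581688e+00 -1.28804321e-04
  1.28469529e+00 -1.22375166e+00] [-0.57921692 -0.60978735  0.58001441]
[[172. 298.]
 [284. 297.]
 [396. 296.]]
([-3.54, 0.36, 7.2], [0.001, 0.002, -0.01])
```

View pics/w1.png

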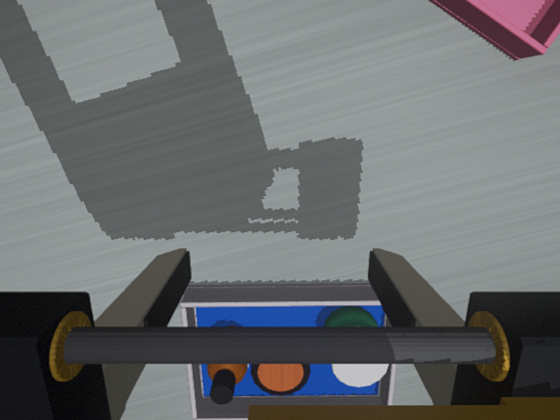

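Emit:
apply_moves(
  linear=[
    [0,0.2,1],
    [0,0.3,2.5],
    [0,0.3,4],
    [0,0.3,5.5],
    [-0.5,0.3,6.6],
    [-1.2,0.3,7.1],
    [-2,0.3,7.2],
    [-2.8,0.3,7.2],
    [-3.3,0.3,7.2],
    [-3.5,0.3,7.2],
  ],
  dr=[
    [0,0,-0.01],
    [0,0,-0.01],
    [0,0,-0.01],
    [0,0,-0.01],
    [0,0,-0.01],
    [0,0,-0.01],
    [0,0,-0.01],
    [0,0,-0.01],
    [0,0,-0.01],
    [0,0,-0.01],
  ],
)

```text
clock: 3.48
ee_pos: [438.5, 79.9, 29.6]
eef_rot: [0.392, 3.115, 0.001]
ft_force: [0.7, -0.9, -0.4]
grip_width: 1.004
```

```bash
python3 - <<'E'
from h import *
s=get_obs(); print(s["ee_pos"],toRail(s["ee_pos"][:2]),s["ft_force"])
# targets in rail frame: TCP face standoff -117.5
for a,b,yw in((-190,31,77.5),(-150,29,81),(-117,28,83.5)): print((a,b),move(*W(a,b),30,yw))
E
```

```text
[438.48959591  79.94099558  29.61737739] [[-215.97153241   37.5825444 ]] [ 0.73373781 -0.94388889 -0.40479735]
(-190, 31) ([-2.66, -0.3, -0.03], [0.001, 0.002, -0.032])
(-150, 29) ([-6.65, 0.05, -0.03], [0.001, 0.002, -0.093])
(-117, 28) ([-9.94, 0.41, -0.02], [0.0, 0.002, -0.137])
```

Emit:
apply_moves(
  linear=[
    [-0.3,0,0],
    [-0.6,0,0],
    [-0.9,-0.05,0],
    [-1.2,-0.05,0],
    [-1.5,-0.05,0],
    [-1.85,-0.05,0],
    [-2.25,-0.05,0],
    [-2.65,-0.05,0],
    [-3.05,-0.05,0],
    [-3.4,-0.05,0],
  ],
  dr=[
    [0,0,0],
    [0,0,0],
    [0,0,0],
    [0,0,-0.005],
    [0,0,-0.01],
    [0,0,-0.017],
    [0,0,-0.024],
    [0,0,-0.031],
    [0,0,-0.038],
    [0,0,-0.045],
  ],
)

```text
clock: 4.32
ee_pos: [468.3, 71.4, 28.2]
eef_rot: [-0.32, -3.122, 0.0]
ft_force: [-6.7, 0.4, 6.2]
grip_width: 0.999
```

```bash
python3 - <<'E'
from h import *
s=get_obs(); print(s["ee_pos"],toRail(s["ee_pos"][:2]),s["ft_force"])
for a,b,yw in((-150,30,81),(-117,28,83.5)): print((a,b),move(*W(a,b),30,yw))
im=grab_frame("top"); cv2.imwrite("pics/t2.png",cv2.resize(im[80:260,130:400],None,fx=2.8,fy=2.8)[...,::-1])
E
```

```text
[468.31072278  71.38419236  28.22619223] [[-185.37718223   32.43431894]] [-6.66082047  0.43411259  6.22550006]
(-150, 30) ([-3.54, 0.08, -0.19], [-0.0, -0.003, -0.047])
(-117, 28) ([-6.85, 0.18, -0.2], [-0.0, -0.003, -0.091])
```

View pics/t2.png

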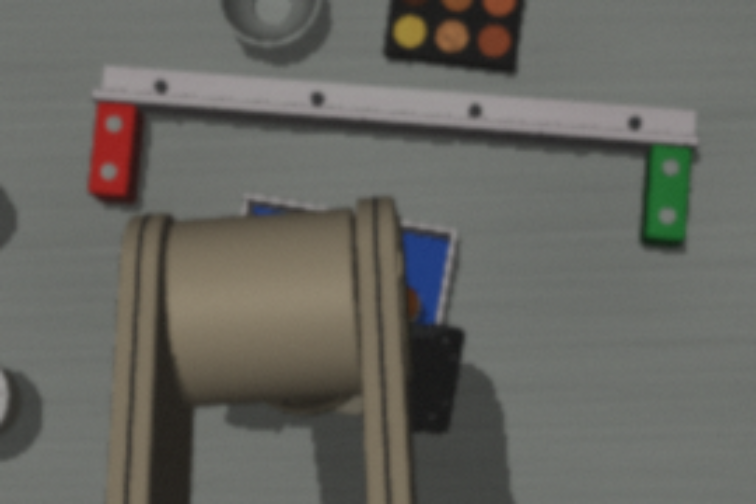

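Emit:
apply_moves(
  linear=[
    [-0.4,0,0],
    [-0.9,0,0],
    [-1.4,0,0],
    [-1.9,0,0],
    [-2.4,0.05,0],
    [-2.9,0.05,0],
    [-3.4,0.1,0],
    [-3.9,0.1,0],
    [-4.3,0.1,0],
    [-4.6,0.1,0],
  ],
  dr=[
    [0,0,-0.01],
    [0,0,-0.02],
    [0,0,-0.03],
    [0,0,-0.04],
    [0,0,-0.05],
    [0,0,-0.06],
    [0,0,-0.07],
    [0,0,-0.08],
    [0,0,-0.086],
    [0,0,-0.09],
  ],
)

```text
clock: 5.2
ee_pos: [515.3, 62.8, 28.6]
eef_rot: [0.179, 3.136, 0.0]
ft_force: [-4.0, 1.0, 0.7]
grip_width: 1.0
```

```bash
python3 - <<'E'
from h import *
s=get_obs(); print(s["ee_pos"],toRail(s["ee_pos"][:2]),s["ft_force"])
for a,b,yw in((-117,28,83.5),): print((a,b),move(*W(a,b),30,yw))
E
```

```text
[515.29522719  62.82726115  28.64399555] [[-137.72835881   29.2165007 ]] [-3.98394688  0.99547773  0.72343232]
(-117, 28) ([-2.07, -0.12, -0.14], [0.0, 0.0, -0.001])
```

Emit:
apply_moves(
  linear=[
    [-0.3,0,0],
    [-0.6,0,0],
    [-0.85,0,0],
    [-1.1,0,0],
    [-1.3,0,0],
    [-1.5,0,0],
    [-1.7,0,0],
    [-1.9,0,0],
    [-2.05,0,0],
    [-2.2,0,0],
  ],
  dr=[
    [0,0,0],
    [0,0,0],
    [0,0,0],
    [0,0,0],
    [0,0,0],
    [0,0,0],
    [0,0,0],
    [0,0,0],
    [0,0,0],
    [0,0,0],
  ],
)

```text
clock: 6.03
ee_pos: [534.5, 60.6, 28.6]
eef_rot: [-0.179, -3.131, 0.0]
ft_force: [-22.4, 2.2, 18.6]
grip_width: 0.999
```

```bash
python3 - <<'E'
from h import *
s=get_obs(); print(s["ee_pos"],toRail(s["ee_pos"][:2]),s["ft_force"])
im=grab_frame("wrist"); cv2.imwrite("pics/w2.png",im[...,::-1])
E
```

```text
[534.50895708  60.61809135  28.62070148] [[-118.38807205   29.18250803]] [-22.38149761   2.21777669  18.64623794]
```

Emit:
apply_moves(
  linear=[
    [0.3,0,0],
    [0.6,0,0],
    [1.0,0,0],
    [1.5,0,0],
    [2.0,0,-0.5],
    [2.5,0,-2],
    [2.7,0,-4],
    [2.7,0,-6],
    [2.7,0,-8],
    [2.7,0,-9],
  ],
  dr=[
    [0,0,0],
    [0,0,0],
    [0,0,0],
    [0,0,0],
    [0,0,0],
    [0,0,0],
    [0,0,0],
    [0,0,0],
    [0,0,0],
    [0,0,0],
  ],
)

```text
clock: 6.92
ee_pos: [511.0, 63.6, 121.8]
eef_rot: [0.18, 3.132, 0.001]
ft_force: [1.9, 0.4, 0.4]
grip_width: 0.997
```

```bash
python3 - <<'E'
from h import *
s=get_obs(); print(s["ee_pos"],toRail(s["ee_pos"][:2]),s["ft_force"])
im=grab_frame("wrist"); cv2.imwrite("pics/w3.png",im[...,::-1])
print(move(*W(-58,140),120,np.degrees(yawR)))
E
```

```text
[511.01062223  63.55994075 121.84514573] [[-142.0681854    29.46259893]] [1.89571469 0.4302709  0.40184048]
([-8.29, 11.06, 0.36], [0.005, 0.004, 1.569])
```

View pics/w3.png

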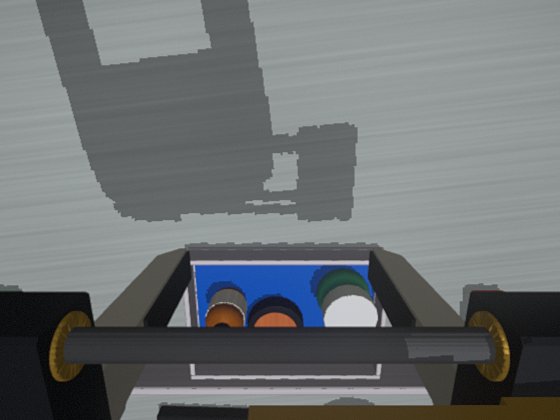

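Emit:
apply_moves(
  linear=[
    [0,1,0],
    [0,2.5,0],
    [0,4.5,0],
    [0,6.5,0],
    [-1,8.5,0],
    [-2,10,0],
    [-3,11,0],
    [-4,11,0],
    [-5,11,0],
    [-5.5,11,0],
  ],
  dr=[
    [0,0,0.06],
    [0,0,0.16],
    [0,0,0.28],
    [0,0,0.4],
    [0,0,0.52],
    [0,0,0.64],
    [0,0,0.76],
    [0,0,0.88],
    [0,0,0.98],
    [0,0,1.02],
  ],
  grip=0.08,
)

```text
clock: 7.8
ee_pos: [577.4, 166.6, 117.5]
eef_rot: [-1.696, -2.644, 0.001]
ft_force: [-0.4, 0.6, 0.2]
grip_width: 0.54
```

```bash
python3 - <<'E'
from h import *
s=get_obs(); print(s["ee_pos"],toRail(s["ee_pos"][:2]),s["ft_force"],s["joint_positions"])
print(move(*W(-58,138),90,np.degrees(yawR)))
im=grab_frame("top"); np.save("pics/t4.npy",im)
E
```

```text
[577.38313621 166.56186381 117.48964695] [[-87.70251351 139.27644362]] [-0.36645405  0.56611023  0.17995959] [ 1.95627819e-01  2.22218554e-01  1.61509828e+00 -1.40815797e-04
  1.30494527e+00 -2.34748542e-01]
([-1.64, 2.48, 2.75], [-0.001, 0.0, 0.543])
```

Emit:
apply_moves(
  linear=[
    [-0.3,0.4,0],
    [-0.6,0.9,0.3],
    [-1,1.5,0.8],
    [-1.3,2,1.5],
    [-1.6,2.4,2.5],
    [-1.6,2.5,4],
    [-1.6,2.5,5.5],
    [-1.6,2.5,7],
    [-1.6,2.5,8.2],
    [-1.6,2.5,8.7],
  ],
  dr=[
    [0,0,0.08],
    [0,0,0.2],
    [0,0,0.32],
    [0,0,0.44],
    [0,0,0.52],
    [0,0,0.543],
    [0,0,0.543],
    [0,0,0.543],
    [0,0,0.543],
    [0,0,0.543],
  ],
)

```text
clock: 8.68
ee_pos: [604.4, 162.2, 28.6]
eef_rot: [-2.335, -2.099, 0.005]
ft_force: [0.2, -0.4, -0.9]
grip_width: 0.543
```

```bash
python3 - <<'E'
from h import *
s=get_obs(); print(s["ee_pos"],toRail(s["ee_pos"][:2]),s["ft_force"])
p=camera_params("wrist"); im=grab_frame("wrist"); cv2.imwrite("pics/w5.png",im[...,::-1])
print(move(*W(-58,-22.5),30,np.degrees(yawR)))
print(proj("wrist",[[*W(x,108),26] for x in(-110,0)],p))
E
```

```text
[604.41109311 162.16930054  28.64339734] [[-60.35200099 137.95185649]] [ 0.21186592 -0.39896434 -0.93210052]
([-16.04, 0.14, -0.12], [-0.004, 0.001, 0.006])
[[176.15908899 336.95269933]
 [399.28940582 338.83676538]]
```

View pics/w5.png

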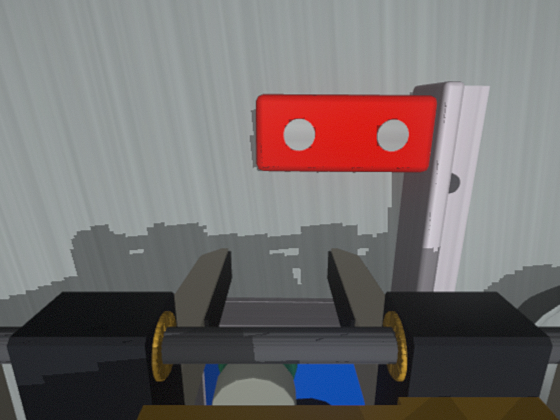

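Emit:
apply_moves(
  linear=[
    [-0.5,0,0],
    [-1.0,0,0],
    [-1.4,0,0],
    [-1.7,0,0],
    [-2.0,0,0],
    [-2.3,0,0],
    [-2.6,0,0],
    [-3.0,0,0],
    [-3.5,0,0],
    [-4.0,0,0],
  ],
  dr=[
    [0,0,0],
    [0,0,0.003],
    [0,0,0.006],
    [0,0,0.006],
    [0,0,0.006],
    [0,0,0.006],
    [0,0,0.006],
    [0,0,0.006],
    [0,0,0.006],
    [0,0,0.006],
  ],
)

```text
clock: 9.57
ee_pos: [602.9, 123.6, 32.8]
eef_rot: [-2.343, -2.093, -0.004]
ft_force: [-0.5, 7.2, 2.7]
grip_width: 0.537
```

Emit:
apply_moves(
  linear=[
    [-0.5,0,0],
    [-1.0,0,0],
    [-1.5,0,0],
    [-2.0,0,0],
    [-2.5,0,0],
    [-3.0,0,0],
    [-3.5,0.05,0],
    [-4.0,0.05,0],
    [-4.5,0.05,0],
    [-5.0,0.05,0],
  ],
  dr=[
    [0,0,0],
    [0,0,0],
    [0,0,0],
    [0,0,0],
    [0,0,0],
    [0,0,0],
    [0,0,0],
    [0,0,0],
    [0,0,0],
    [0,0,0],
  ],
)

```text
clock: 10.4
ee_pos: [597.4, 74.3, 32.8]
eef_rot: [-2.342, -2.092, -0.004]
ft_force: [-3.0, 8.7, 4.9]
grip_width: 0.543
```

```bash
python3 - <<'E'
from h import *
s=get_obs(); print(s["ee_pos"],toRail(s["ee_pos"][:2]),s["ft_force"])
print(move(*W(-59,-22.5),30,np.degrees(yawR)))
im=grab_frame("scene"); cv2.imwrite("pics/s6.png",cv2.resize(im[150:330,180:450],None,fx=2.8,fy=2.8)[...,::-1])
E
```

```text
[597.42856272  74.33810814  32.83011201] [[-57.4109796  49.8926464]] [-3.00184786  8.66531365  4.93887712]
([-7.24, -0.16, 0.26], [0.001, -0.003, -0.0])
```

View pics/s6.png

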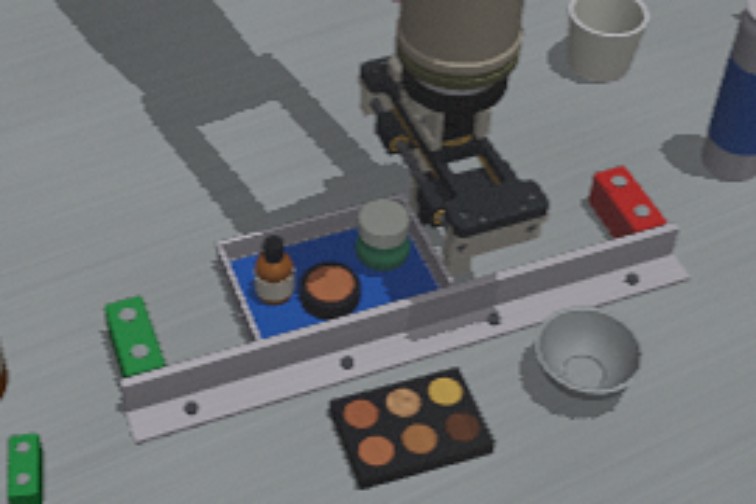

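Emit:
apply_moves(
  linear=[
    [-0.5,0,0],
    [-1.0,0,0],
    [-1.5,0,0],
    [-2.0,0,0],
    [-2.5,0,0],
    [-3.0,0,0],
    [-3.5,0,0],
    [-4.0,0,0],
    [-4.5,0,0],
    [-4.9,0,0],
  ],
  dr=[
    [0,0,0],
    [0,0,0],
    [0,0,0],
    [0,0,0],
    [0,0,0],
    [0,0,0],
    [0,0,0],
    [0,0,0],
    [0,0,0],
    [0,0,0],
  ],
)

```text
clock: 11.28
ee_pos: [591.9, 25.3, 32.8]
eef_rot: [-2.343, -2.092, -0.004]
ft_force: [-0.5, 9.2, 5.5]
grip_width: 0.539
```

```bash
python3 - <<'E'
from h import *
s=get_obs(); print(s["ee_pos"],toRail(s["ee_pos"][:2]),s["ft_force"])
print(move(*W(-59,-22.5),30,np.degrees(yawR)))
E
```

```text
[591.89875078  25.3434197   32.76724813] [[-57.39478344   0.58688555]] [-0.53614837  9.24519904  5.46292673]
([-2.31, -0.16, 0.27], [0.001, -0.002, -0.0])
```

Emit:
apply_moves(
  linear=[
    [-0.35,0,0],
    [-0.7,0,0],
    [-1.0,0,0],
    [-1.25,0,0],
    [-1.5,0,0],
    [-1.7,0,0],
    [-1.9,0,0],
    [-2.05,0,0],
    [-2.2,0,0],
    [-2.35,0,0],
  ],
  dr=[
    [0,0,0],
    [0,0,0],
    [0,0,0],
    [0,0,0],
    [0,0,0],
    [0,0,0],
    [0,0,0],
    [0,0,0],
    [0,0,0],
    [0,0,0],
  ],
)

```text
clock: 12.12
ee_pos: [589.7, 5.6, 32.8]
eef_rot: [-2.34, -2.09, -0.01]
ft_force: [0.6, 30.2, 4.4]
grip_width: 0.542
```

```bash
python3 - <<'E'
from h import *
s=get_obs(); print(s["ee_pos"],toRail(s["ee_pos"][:2]),s["ft_force"])
E
```

```text
[589.65051398   5.64421797  32.82141541] [[-57.41298939 -19.24018651]] [ 0.57959721 30.1710441   4.44838085]
```

Emit:
apply_moves(
  linear=[
    [0.3,0,0],
    [0.6,0,0],
    [1.0,0,0],
    [1.6,0,0],
    [2.2,0,-0.5],
    [2.6,0,-2],
    [2.8,0,-4],
    [2.8,0,-6],
    [2.8,0,-8],
    [2.8,0,-9],
  ],
  dr=[
    [0,0,0],
    [0,0,0],
    [0,0,0],
    [0,0,0],
    [0,0,0],
    [0,0,0],
    [0,0,0],
    [0,0,0],
    [0,0,0],
    [0,0,0],
  ],
)

```text
clock: 12.95
ee_pos: [593.5, 29.0, 124.9]
eef_rot: [2.341, 2.091, 0.004]
ft_force: [1.1, 0.1, -0.1]
grip_width: 0.541
```

```bash
python3 - <<'E'
from h import *
s=get_obs(); print(s["ee_pos"],toRail(s["ee_pos"][:2]),s["ft_force"])
im=grab_frame("scene"); t=grab_frame("top"); np.save("pics/s7.npy",im); np.save("pics/t7.npy",t)
a=cv2.resize(im[180:310,205:385],None,fx=4,fy=4,interpolation=cv2.INTER_CUBIC); 
cv2.imwrite("pics/s7.png",a[...,::-1])
print(move(*W(-160,-110),120,np.degrees(yawR)+90))
E
```

```text
[593.45318554  28.97683733 124.923428  ] [[-56.25889944   4.37208814]] [ 1.08220573  0.11772376 -0.098215  ]
([-11.43, -10.41, 0.38], [0.004, 0.003, -1.571])
```

View pics/s7.png

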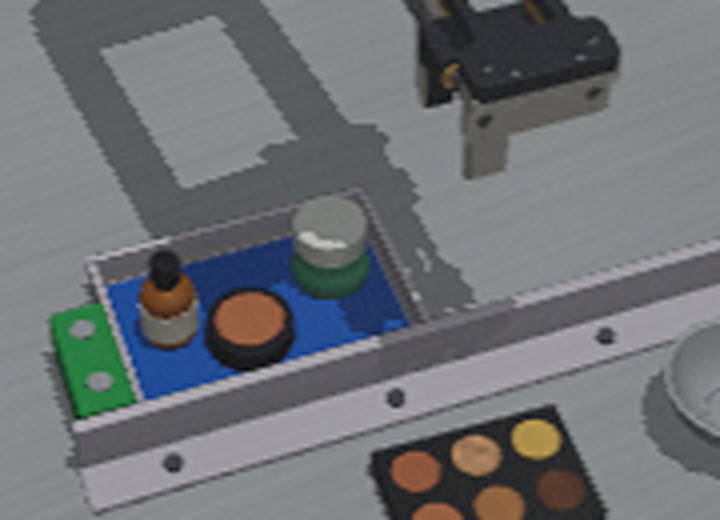

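Emit:
apply_moves(
  linear=[
    [-0.3,-1,0],
    [-0.8,-2.5,0],
    [-1.5,-4.5,0],
    [-2.5,-6.5,0],
    [-4,-8.5,0],
    [-5.5,-10,0],
    [-7,-10.4,0],
    [-8.5,-10.4,0],
    [-10,-10.4,0],
    [-10.8,-10.4,0],
  ],
  dr=[
    [0,0,-0.06],
    [0,0,-0.16],
    [0,0,-0.28],
    [0,0,-0.4],
    [0,0,-0.52],
    [0,0,-0.64],
    [0,0,-0.76],
    [0,0,-0.88],
    [0,0,-0.98],
    [0,0,-1.02],
  ],
)

```text
clock: 13.88
ee_pos: [475.3, -67.9, 120.2]
eef_rot: [-1.015, -2.971, 0.001]
ft_force: [0.9, -0.5, -0.1]
grip_width: 0.537
```

```bash
python3 - <<'E'
from h import *
s=get_obs(); print(s["ee_pos"],toRail(s["ee_pos"][:2]),s["ft_force"])
print(move(*W(-140,-108),31,np.degrees(yawR)+90))
E
```

```text
[475.33243102 -67.88830501 120.15457125] [[-162.73468201 -105.16455494]] [ 0.865764   -0.4647311  -0.08158344]
([-2.1, 0.95, 8.91], [-0.001, -0.002, -0.546])
```

Emit:
apply_moves(
  linear=[
    [0,0.2,0],
    [0,0.4,0.5],
    [0,0.6,1.2],
    [0,0.6,2.2],
    [0,0.6,3.7],
    [0,0.6,5.2],
    [0,0.6,6.7],
    [-0.4,0.7,8],
    [-1,0.8,8.7],
    [-1.5,0.9,8.9],
  ],
  dr=[
    [0,0,-0.08],
    [0,0,-0.2],
    [0,0,-0.32],
    [0,0,-0.44],
    [0,0,-0.52],
    [0,0,-0.546],
    [0,0,-0.546],
    [0,0,-0.546],
    [0,0,-0.546],
    [0,0,-0.546],
  ],
)

```text
clock: 14.72
ee_pos: [491.7, -68.5, 29.5]
eef_rot: [-0.185, -3.131, -0.001]
ft_force: [0.1, 0.2, 0.5]
grip_width: 0.539
```

```bash
python3 - <<'E'
from h import *
s=get_obs(); print(s["ee_pos"],toRail(s["ee_pos"][:2]),s["ft_force"])
print(move(*W(-116,-108),30,np.degrees(yawR)+90))
E
```

```text
[491.67001012 -68.50954599  29.48388699] [[-146.43090401 -103.94420484]] [0.08434932 0.24725419 0.52159678]
([-3.04, -0.39, -0.07], [0.001, -0.005, -0.005])
```

Emit:
apply_moves(
  linear=[
    [-0.5,0,0],
    [-1.0,0,0],
    [-1.5,0,0],
    [-1.9,0,0],
    [-2.2,0,0],
    [-2.4,0,0],
    [-2.6,0,0],
    [-2.8,0,0],
    [-3.0,0,0],
    [-3.1,0,0],
  ],
  dr=[
    [0,0,0],
    [0,0,0],
    [0,0,0],
    [0,0,0],
    [0,0,0],
    [0,0,0],
    [0,0,0],
    [0,0,0],
    [0,0,0],
    [0,0,0],
  ],
)

```text
clock: 15.55
ee_pos: [519.6, -71.7, 31.6]
eef_rot: [-0.183, -3.124, -0.002]
ft_force: [-29.0, 2.5, 24.7]
grip_width: 0.54
```

```bash
python3 - <<'E'
from h import *
s=get_obs(); print(s["ee_pos"],toRail(s["ee_pos"][:2]),s["ft_force"])
E
```

```text
[519.62139765 -71.71302647  31.61975984] [[-118.29656882 -103.98338774]] [-28.97292954   2.5380338   24.65589256]
```

Emit:
apply_moves(
  linear=[
    [0.3,0,0],
    [0.6,0,0],
    [0.9,0,0],
    [1.5,0,0],
    [2.3,0,-0.3],
    [3.2,0,-1.5],
    [4.5,0,-3.5],
    [6,0,-5.5],
    [7.5,0,-7.5],
    [8.5,0,-8.5],
  ],
  dr=[
    [0,0,0],
    [0,0,0],
    [0,0,0],
    [0,0,0],
    [0,0,0],
    [0,0,0],
    [0,0,0],
    [0,0,0],
    [0,0,0],
    [0,0,0],
  ],
)

```text
clock: 16.38
ee_pos: [440.2, -62.7, 120.0]
eef_rot: [0.185, 3.133, -0.001]
ft_force: [0.4, -0.1, 1.0]
grip_width: 0.54
```

Emit:
apply_moves(
  linear=[
    [0,1.5,-0.5],
    [0,4.5,-1.5],
    [0,8,-3],
    [0,11.5,-4.5],
    [0,15,-6],
    [0,18.5,-7.5],
    [0,22,-8.5],
    [0,25,-9],
    [0,27,-9],
    [0,28,-9],
  ],
  dr=[
    [0,0,0],
    [0,0,0],
    [0,0,0],
    [0,0,0],
    [0,0,0],
    [0,0,0],
    [0,0,0],
    [0,0,0],
    [0,0,0],
    [0,0,0],
  ],
)

```text
clock: 17.22
ee_pos: [473.2, 218.0, 208.4]
eef_rot: [0.181, 3.135, 0.002]
ft_force: [0.5, -0.2, 0.9]
grip_width: 0.54
```

```bash
python3 - <<'E'
from h import *
s=get_obs(); print(s["ee_pos"],s["ft_force"])
im=grab_frame("scene"); t=grab_frame("top")
a=cv2.resize(t[100:200,270:400],None,fx=4.5,fy=4.5,interpolation=cv2.INTER_CUBIC); b=cv2.resize(im[190:300,210:370],(585,402),interpolation=cv2.INTER_CUBIC)
cv2.imwrite("pics/t8.png",a[...,::-1]); cv2.imwrite("pics/s8.png",b[...,::-1])
HSV=cv2.cvtColor(t,cv2.COLOR_RGB2HSV); H,S,V=cv2.split(HSV); m=(H>100)&(H<130)&(S>130); m[:100]=0;m[240:]=0;m[:,:200]=0;m[:,380:]=0
w=ray("top",big(m)[0].reshape(-1,2),4); r=cv2.minAreaRect(toRail(w).astype(np.float32)); print("liner in rail frame",r)
# bystanders: change of picture away from arm and tray
t0=np.load("pics/top0.npy"); d=(cv2.absdiff(t,t0).max(2)>35).astype(np.uint8); 
print([cv2.boundingRect(c) for c in big(d)[:8]])
E
```

```text
[473.20871617 218.01360593 208.37066314] [ 0.48934707 -0.20673808  0.85895144]
liner in rail frame ((-53.47727966308594, -110.21226501464844), (148.41859436035156, 96.10720825195312), 89.92198181152344)
[(0, 103, 254, 317), (202, 361, 173, 59), (209, 131, 149, 92), (382, 346, 178, 74), (213, 294, 75, 78), (15, 297, 18, 56), (284, 126, 79, 42), (25, 298, 17, 47)]
```

View pics/t8.png

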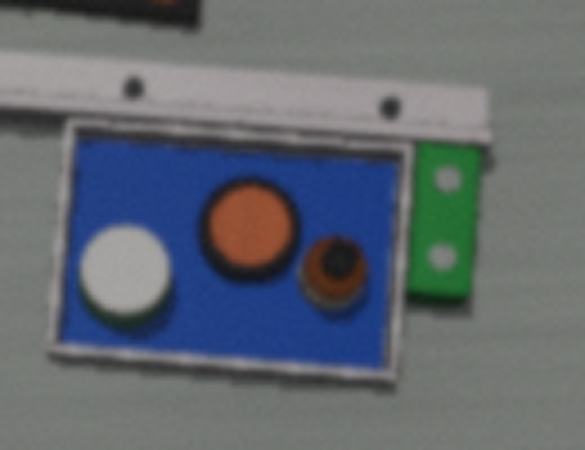

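```bash
python3 - <<'E'
from h import *
print(get_obs()["ft_force"],finish_job())
E
```

```text
the job is handed in; nothing more can be done
[ 0.38413348 -0.01799081 -0.00202378] None
```

I pushed the tray flat against the rail and slid it along until its end met the green stop. I then pressed its near side once more to seat it and handed the job in at about 17 s.

**Tray position:** the last top picture puts the tray's centre at (-53.5, -110.2) mm in the rail frame, turned by 0.1°. The ideal is (-55, -110), so this agrees within calibration error.

**Contact:** both pushes on the near side stopped at the same depth, 118.3 and 118.4 mm from the rail face. The end push met the stop with 30 N. That stop came about 3 mm earlier than I had calculated. I did not push the end again after the last press, but the picture shows the end wall touching the green stop.

**Things in the tray:** the jar, vial and compact are upright inside it in the last top picture, and I did not touch them.

**Bystanders:** I kept the arm clear of them and saw nothing moved in the views I looked at. My final picture comparison was confused by the arm and its shadow, so it is not a full check of the cotton pot and spray can.

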